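# Draw back the wide biscuit press

## Robot

A 6-joint arm with a two-finger parallel gripper is mounted at the origin on the work surface. World frame = base frame: x ahead of the robot, y to its left, z up, the work surface at z = 0. Lengths are in mm, angles in rad, forces in N, time in s.
With the tool pointing down it reaches from about 275 to 875 mm from the base axis. Payload 12.5 kg.
Tool frame: the origin (TCP) lies on the centre line of the jaws, within the pads' length; the fingertips stand 17 mm ahead of it and the grasp point (between the pads) lies 2 mm behind it (bot.finger_overhang is the z of the fingertips in the tool frame, in mm); z points along the fingers, y is the line along which they close (so a half turn about z gives the same grasp; the last joint's range is limited). The gripper opens to 85 mm and grips with 20 to 120 N. Pads are 22 mm wide; open, the fingers measure 114 mm over their backs; the gripper's body (76 mm by 85 mm) begins 54 mm behind the grasp point. The pads swing forward as they close: fully open they stand 13 mm farther back than shut.
Start: joints at [-1.397, 0.351, 1.652, -0, 1.139, -0.085], TCP at [140.777, -531.664, 248.29] pointing down, gripper open.
Joint ranges: [-2.75, 2.75], [-0.79, 2.1], [0.01, 2.65], [-1.57, 4.71], [0.07, 3.14], [-2.87, 2.87]. Speed limits (rad/s): [2.22, 2.22, 2.79, 3.14, 3.14, 3.14].

## Interface

Orientations are given as a unit quaternion [w, x, y, z].
In Python, from rig import bot gives the robot as it stands.
- The arm moves only by the tool shift_gripper, called as a command line: name --pt "numbers of a row" for each row, then --argument value for the rest. Schema: {"type":"object","properties":{"offsets":{"type":"array","items":{"type":"array","items":{"type":"number"},"minItems":7,"maxItems":7},"minItems":1,"maxItems":20},"only":{"type":"string"},"quiet":{"type":"boolean"},"lines":{"type":"string"}},"required":["offsets"],"additionalProperties":false}. offsets is a list of rows, 1 to 20 of them, each of 7 numbers: dx, dy, dz in shares of the most that a row can go, 1 being 50 mm, then a rotation vector rx, ry, rz in rad, then the finger opening in mm; each row shifts and turns the commanded pose from where the row before left it, along the tool's axes as they then stand; what a row does not reach is not made up. A row lasts 1/10 s, in which the tool goes at most 50 mm and 0.15 rad, less where a joint would pass 70% of its speed; a pose out of reach is approached as far as the arm can. The fingers move at their own pace and stop on an object; the grip force is fixed at half the most. Time passes only in rows, so rows that do not move let the fingers close. The tool returns the time, the measured TCP pose, the force, the opening and the grip force at its end. only (a regular expression) keeps the lines of the reply that match it, lines (a string "A,B") keeps lines A to B, and quiet returns only ok. Input that does not fit is refused with a message, and nothing moves.
- bot.observe(): the state, without advancing time (a new reading comes with each control period).
- bot.read_camera(name): name is "side" or "top"; returns a dict with "img" (420x560x3 uint8, blue, green, red), "camera_matrix" (3x3 intrinsics, pixels), "rvec" (rotation vector, rad) and "tvec" (3), from world to camera coordinates, as OpenCV has them. Camera axes: x right, y down, z forward; pixel columns grow to the right and rows downward; lengths in mm; the calibration is good to about 2 mm. A picture is of the moment at which its call begins. There is no depth.
- bot.finish_job(): hands the job in; it is judged then, once.
The state is a dict: "time": time; "joint_positions": joint angles; "joint_vel": joint speeds; "joint_efforts": joint torques, N m; "eef_pos": TCP position; "eef_rot": TCP orientation; "wrist_force": force on the tool from outside, world axes, zero at the start; "torque": the same for the moment, N m; "grip_width": finger opening in mm; "gripper_force": force on a finger pad.
Only numpy, scipy, OpenCV 4.12 (cv2) and the standard library are available. Lean on these libraries where they do the work, as an engineer would, in place of code of your own. Each camera call takes 0.05 s, during which the arm holds its last target. There are 200 camera calls.

## Task

Two biscuit presses are fixed side by side on the kitchen worktop. Make the one with the wide barrel ready for refilling: lift its pawl by the black lug, at least half-way up its swing so that it stays clear of the teeth, and only then draw the toothed bar all the way back out by its upright black knob. Leave the pawl up and the bar out, and do not touch the press with the narrow barrel.

Things in the scene. Friction and masses are not known exactly. Their poses are not given: they have to be found in the camera images.
- wide_press: Press fixed to the worktop, barrel 70 mm in diameter. Origin on the worktop under the bar; +x along the bar into the barrel, bar drawn out along -x (roughly towards the robot), z up. In mm: white base x -60..200, 90 wide, 10 high; grey rear block x -50..-12, 34 wide, top z 68; barrel x 60..192, top z 83. No bystander within 40 of block, lug or knob; all at most 87 high with pawl down.
- wide_pawl (a joint): Steel pawl over the bar, 10 mm wide, hinged about y at (-35, 0, 60) mm in wide_press. Lift by the upright black lug at its free end: 14 x 14 mm, centred at (25, 0), z 57..87. 0 = down between teeth, blocks the bar; grows to a stop at 1.2 rad as the lug swings up and back towards -x; teeth are free from 0.25. Stiff hinge (1 N at the lug): stays where left.
- wide_bar (a joint): Travel out of the toothed steel bar (10 mm wide, z 37..51): 0 = in, stop at 0.090 m = fully out; starts at 0 to 0.004. Pull by the upright round black knob on its rear end: 24 mm in diameter (28 at the top), z 35..86, axis at (-105 mm - travel, 0) in wide_press, free all round. Slides with 2 N of friction once the pawl is up, stays where left.
- narrow_press: The other press, to be left alone: same frame, base, block, pawl, bar, knob and sizes, but its barrel is only 38 mm in diameter. Its origin is 0.3 to 0.6 m to one side (left or right) of the wide press.

How it is judged (in metres and radians):
On the way:
1. the wide press's pawl is lifted at least half-way (0.5 rad of its 1.2) while the bar is still in (less than 20 mm out) (value of joint wide_pawl above 0.5 rad and value of joint wide_bar below 0.02 m), for 0.2 s.
At the end, for the whole second after the job is handed in: The wide press's bar is drawn out to within 12 mm of its stop (at least 78 mm of 90) and at rest, and its pawl is still up (more than 0.5 rad) (value of joint wide_pawl above 0.5 rad and value of joint wide_bar between 0.078 and 0.1 m and velocity of joint wide_bar below 0.01 m/s); the robot touches nothing.
It fails at once if the wide press's bar forced out (over 20 mm) with the pawl down (under 0.15 rad) (value of joint wide_bar above 0.02 m and value of joint wide_pawl below 0.15 rad).
It fails at once if the narrow press touched by the robot (over 3 N) (contact force between the arm and narrow_press above 3 N).
It fails at once if the narrow press gripped or pushed with the fingers (over 3 N) (contact force between the fingers and narrow_press above 3 N).
It also fails if it takes over 42 s, if anything falls off the work surface, if the arm or the gripper's body presses on something with over 40 N, if the wrist force passes 120 N, or if a joint passes its speed limit or range.

## Working session

There is one attempt and no reset: what is moved stays moved. The work goes in short steps, Python scripts to look and compute and a tool call to move; the robot and the scene stay as the last step left them, time stands still between calls to the robot, and variables do not carry over. Pictures are saved under pics/ and viewed, at most 10 in all, crops included, and the job is handed in when it is done.

```bash
ls; mkdir -p pics; python3 - <<'E'
from rig import bot
import cv2,numpy as np
for n in("side","top"):
    c=bot.read_camera(n);cv2.imwrite(f"pics/{n}0.png",c["img"])
    R=cv2.Rodrigues(np.array(c["rvec"],float))[0];print(n,np.array(c["camera_matrix"]).tolist(),(-R.T@np.ravel(c["tvec"])).round(),R.round(2).tolist())
o=bot.observe();print(o["time"],o["eef_pos"],o["eef_rot"],o["grip_width"])
E
```

```text
pics
rig.py
side [[395.7749336977945, 0.0, 271.8523179376085], [0.0, 395.7749336977945, 210.1018124467888], [0.0, 0.0, 1.0]] [ 261. -555.  469.] [[0.85, -0.52, 0.0], [-0.26, -0.43, -0.86], [0.45, 0.74, -0.5]]
top [[383.03334766870734, 0.0, 283.15911115424774], [0.0, 383.03334766870734, 215.42035018472347], [0.0, 0.0, 1.0]] [513. -19. 778.] [[-0.0, -1.0, 0.01], [-0.99, -0.0, -0.12], [0.12, -0.01, -0.99]]
0.1 [ 140.71739924 -531.4094098   247.80762647] [-5.25251384e-04  9.91639920e-01  1.29034848e-01 -2.99393549e-05] 85.25922880702906
```

View pics/top0.png

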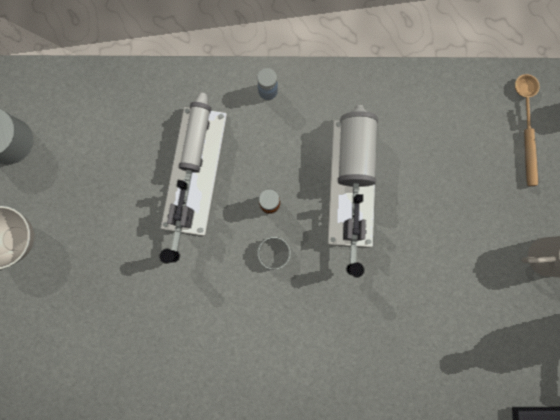

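View pics/side0.png

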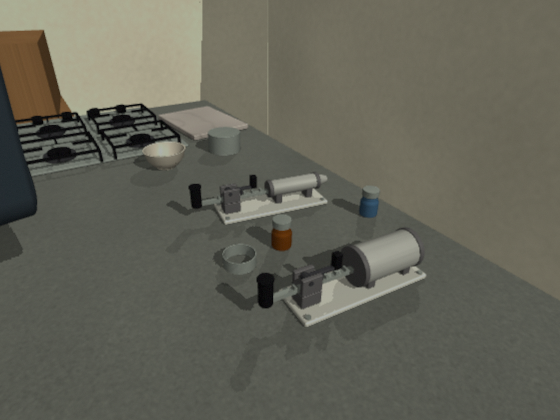

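The wide press is the right one in the top view: knob about (355,269), lug about (359,198). The narrow press is on the left, with its knob at (170,256). In the side view the wide press's knob top is at (265,279) and its lug at (337,260). I'll enlarge both views.

```bash
python3 - <<'E'
import cv2
t=cv2.imread("pics/top0.png")[95:285,310:400];s=cv2.imread("pics/side0.png")[220:330,240:440]
cv2.imwrite("pics/tc.png",cv2.resize(t[85:],None,fx=6,fy=5.7*6/5.7,interpolation=2)[:600])
cv2.imwrite("pics/sc.png",cv2.resize(s,None,fx=4,fy=4,interpolation=2))
E
```

```text
(no output)
```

View pics/tc.png

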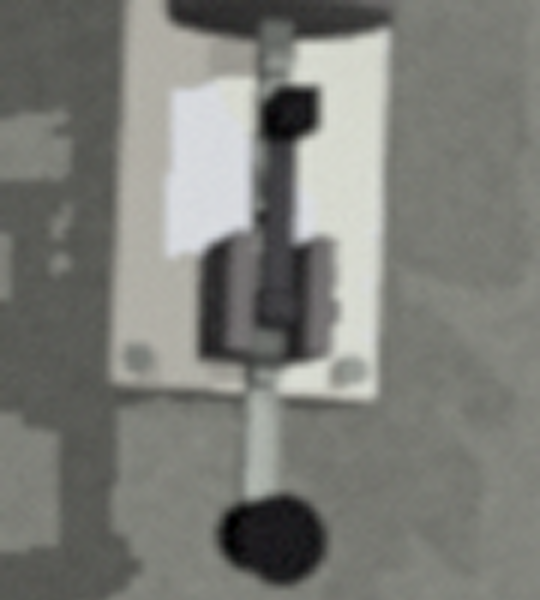

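View pics/sc.png

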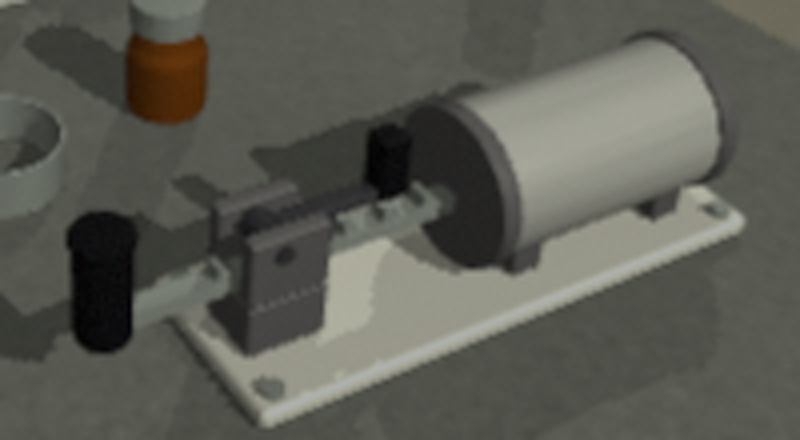

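Enlarged, top view: knob top centre (356.4,269.4), lug top (359.2,197.9), rear base corners (328.3,243.9) and (372.9,246.3). Side view: knob top (265.4,276.7), lug top (336.6,252.9). The pawl is down.

```bash
cat > h.py <<'E'
from rig import bot
import cv2,numpy as np
def onz(c,uv,z):
    K=np.array(c["camera_matrix"],float);R=cv2.Rodrigues(np.array(c["rvec"],float))[0];t=np.ravel(c["tvec"])
    p=cv2.undistortPoints(np.array([[uv]],float),K,None)[0,0];d=R.T@np.array([*p,1]);o=-R.T@t
    return o+d*(z-o[2])/d[2]
E
python3 - <<'E'
from h import *
t=bot.read_camera("top");s=bot.read_camera("side")
for n,c,uv,z in[("knob",t,(356.4,269.4),86),("lug",t,(359.2,197.9),87),("cornL",t,(328.3,243.9),10),("cornR",t,(372.9,246.3),10),("knob s",s,(265.4,276.7),86),("lug s",s,(336.6,252.9),87)]:
    print(n,onz(c,uv,z).round(1))
k=onz(t,(356.4,269.4),86);l=onz(t,(359.2,197.9),87);d=(l-k)[:2];print(np.hypot(*d),np.arctan2(d[1],d[0]))
o=bot.observe();T=cv2.Rodrigues
from scipy.spatial.transform import Rotation as Ro
q=o["eef_rot"];print(Ro.from_quat([*q[1:],q[0]]).as_matrix().round(3))
E
```

```text
knob [ 496.  -155.6   86. ]
lug [ 625.6 -163.4   87. ]
cornL [ 544.8 -115.4   10. ]
cornR [ 540.  -204.8   10. ]
knob s [ 495.4 -157.5   86. ]
lug s [ 624.1 -166.9   87. ]
129.82219321848973 -0.060534991507019346
[[ 0.967  0.256 -0.   ]
 [ 0.256 -0.967  0.001]
 [ 0.    -0.001 -1.   ]]
```
Knob-lug distance 130 = good (105+25+travel 0-4 -> 0). Yaw -0.06. Origin: lug - 25*(cos, sin)= (600,-164). Lug (625,-165), knob (495.7,-156.5). Yaw ~ -0.063 (base edge: (540-544.8)/(89.4) -> -0.054...  edge direction is (-sin, cos)·90 : dx=+4.8 for dy=+89.4 => -sin=0.0537 → yaw -0.054). Use -0.06.

Both cameras agree: knob (496,-156), lug (625,-165), 130 mm apart as specified, press yaw about -0.06. First I'll turn the tool and move above the lug.

Careful with the scale: shifts go in shares of 50 mm. That gives: 28.8 mm is 0.576, -24.7 mm is -0.494.

shift_gripper --pt "0 0 0 0 0 0.107 45" --pt "0 0 0 0 0 0.106 45" --pt "0 0 0 0 0 0.106 45" --pt "0.576 -0.494 0 0 0 0 45" --pt "0.576 -0.494 0 0 0 0 45" --pt "0.576 -0.494 0 0 0 0 45" --pt "0.576 -0.494 0 0 0 0 45" --pt "0.576 -0.494 0 0 0 0 45" --pt "0.576 -0.494 0 0 0 0 45" --pt "0.576 -0.494 0 0 0 0 45" --pt "0.576 -0.494 0 0 0 0 45" --pt "0.576 -0.494 0 0 0 0 45" --pt "0.576 -0.494 0 0 0 0 45" --pt "0.576 -0.494 0 0 0 0 45" --pt "0.576 -0.494 0 0 0 0 45" --pt "0.576 -0.494 0 0 0 0 45" --pt "0.576 -0.494 0 0 0 0 45" --pt "0.576 -0.494 0 0 0 0 45" --pt "0.576 -0.494 0 0 0 0 45" --pt "0 0 0 0 0 0 45"

```text
time: 2.2
eef_pos: [626.8, -162.0, 247.6]
eef_rot: [-0.0, 1.0, -0.028, 0.0]
wrist_force: [-0.5, -0.7, 0.3]
grip_width: 45.2
gripper_force: 0.0
```

```bash
cat > st.py <<'E'
from h import *
import sys
from scipy.spatial.transform import Rotation as Ro
o=bot.observe();q=o["eef_rot"];R=Ro.from_quat([*q[1:],q[0]]).as_matrix()
print(R.round(3).tolist(),np.round(o["eef_pos"],1),np.round(o["joint_positions"],2))
if len(sys.argv)>3: print("tool delta",(R.T@(np.array(sys.argv[1:4],float)-o["eef_pos"])).round(1))
E
python3 st.py 625 -165 80
```

```text
[[0.998, -0.057, 0.0], [-0.057, -0.998, 0.001], [0.0, -0.001, -1.0]] [ 626.8 -162.   247.6] [-0.33  0.53  1.38  0.    1.23  1.3 ]
tool delta [ -1.7   3.2 167.6]
```

In the tool's units: 1.7 mm is 0.034, -1 mm is -0.02.

shift_gripper --pt "-0.02 0.03 0.8 0 0 0 45" --pt "-0.014 0.034 0.8 0 0 0 45" --pt "0 0 0.8 0 0 0 45" --pt "0 0 0.6 0 0 0 45" --pt "0 0 0.36 0 0 0 45" --pt "0 0 0 0 0 0 45" --pt "0 0 0 0 0 0 45"

```text
time: 2.9
eef_pos: [622.6, -168.4, 80.9]
eef_rot: [0.0, 1.0, -0.03, 0.0]
wrist_force: [-0.0, -1.1, 1.0]
grip_width: 45.1
gripper_force: 0.0
```

```bash
python3 - <<'E'
from h import *
a=bot.read_camera("side")["img"][200:330,240:440];b=bot.read_camera("top")["img"][150:290,310:410]
a=cv2.resize(a,None,fx=3,fy=3);b=cv2.resize(b,None,fx=2,fy=2)
b=cv2.copyMakeBorder(b,0,a.shape[0]-b.shape[0],0,0,0);cv2.imwrite("pics/g1.png",np.hstack([a,b]))
E
python3 st.py
```

```text
[[0.998, -0.06, 0.002], [-0.06, -0.998, -0.001], [0.002, 0.001, -1.0]] [ 623.2 -168.4   81.9] [-0.34  0.71  1.51 -0.    0.92  1.3 ]
```

View pics/g1.png

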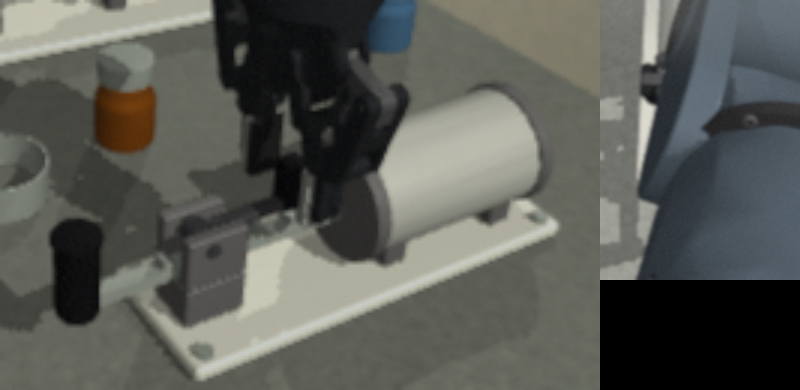

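The lug at crop (290,180) sits between the two fingers at (265,150) and (320,200). I'll make a small correction and then close.

In the tool's units: -2 mm is -0.04, 2 mm is 0.04.

shift_gripper --pt "0.02 -0.04 0.04 0 0 0 30" --pt "0 0 0 0 0 0 10" --pt "0 0 0 0 0 0 5" --pt "0 0 0 0 0 0 5" --pt "0 0 0 0 0 0 5" --pt "0 0 0 0 0 0 5" --pt "0 0 0 0 0 0 5"

```text
time: 3.7
eef_pos: [624.1, -165.9, 78.8]
eef_rot: [-0.0, 1.0, -0.03, 0.0]
wrist_force: [0.1, 2.7, 5.3]
grip_width: 12.7
gripper_force: 61.3
```

```bash
python3 st.py
```

```text
[[0.998, -0.06, 0.001], [-0.06, -0.998, 0.0], [0.001, -0.0, -1.0]] [ 624.1 -165.9   78.8] [-0.33  0.72  1.51  0.    0.92  1.3 ]
```

Gripped. I'll lift along the hinge arc (r = (60,0,-19) in the tool frame, 0.1 rad per row), three rows first as a check.

shift_gripper --pt "-0.044 0 -0.118 0 0.1 0 5" --pt "-0.044 0 -0.118 0 0.1 0 5" --pt "-0.044 0 -0.118 0 0.1 0 5" --pt "0 0 0 0 0 0 5"

```text
time: 4.1
eef_pos: [615.3, -165.5, 96.0]
eef_rot: [0.005, 0.988, -0.03, 0.152]
wrist_force: [6.0, 3.4, -3.6]
grip_width: 12.7
gripper_force: 59.7
```

```bash
python3 st.py
```

```text
[[0.952, -0.061, 0.3], [-0.058, -0.998, -0.019], [0.301, 0.0, -0.954]] [ 615.3 -165.5   96. ] [-0.37  0.59  1.74  0.18  0.53  1.12]
```

In the tool's units: -5.9 mm is -0.118, -2.2 mm is -0.044.

shift_gripper --pt "-0.044 0 -0.118 0 0.1 0 5" --pt "-0.044 0 -0.118 0 0.1 0 5" --pt "-0.044 0 -0.118 0 0.1 0 5" --pt "0 0 0 0 0 0 5"

```text
time: 4.5
eef_pos: [606.5, -164.0, 105.7]
eef_rot: [0.003, 0.964, -0.027, 0.266]
wrist_force: [-7.0, -15.0, -3.9]
grip_width: 12.4
gripper_force: 61.0
```

```bash
python3 st.py
```

```text
[[0.858, -0.054, 0.512], [-0.051, -0.999, -0.02], [0.512, -0.009, -0.859]] [ 606.5 -164.   105.7] [-0.41  0.54  1.9   0.76  0.27  0.53]
```

In the tool's units: -2.4 mm is -0.048, -0.8 mm is -0.016.

shift_gripper --pt "-0.016 0 -0.048 0 0.04 0 5" --pt "-0.016 0 -0.048 0 0.04 0 5" --pt "-0.016 0 -0.048 0 0.04 0 5" --pt "-0.016 0 -0.048 0 0.04 0 5" --pt "-0.016 0 -0.048 0 0.04 0 5" --pt "0 0 0 0 0 0 5"

```text
time: 5.1
eef_pos: [597.3, -163.4, 112.3]
eef_rot: [0.005, 0.936, -0.028, 0.352]
wrist_force: [-1.3, -17.0, -5.2]
grip_width: 12.9
gripper_force: 60.6
```

```bash
python3 st.py
```

```text
[[0.751, -0.055, 0.658], [-0.048, -0.998, -0.028], [0.658, -0.011, -0.753]] [ 597.3 -163.4  112.3] [-0.45  0.52  2.01  1.82  0.27 -0.56]
```

In the tool's units: -2.4 mm is -0.048, -0.8 mm is -0.016.

shift_gripper --pt "-0.016 0.01 -0.048 0 0.04 0 5" --pt "-0.016 0.01 -0.048 0 0.04 0 5" --pt "-0.016 0.01 -0.048 0 0.04 0 5" --pt "-0.016 0.01 -0.048 0 0.04 0 5" --pt "0 0 0 0 0 0 5" --pt "0 0 0 0 0 0 5"

```text
time: 5.7
eef_pos: [588.5, -163.4, 116.6]
eef_rot: [0.005, 0.905, -0.027, 0.425]
wrist_force: [-0.4, -7.1, -6.7]
grip_width: 12.8
gripper_force: 60.5
```

```bash
python3 st.py
```

```text
[[0.638, -0.052, 0.768], [-0.044, -0.999, -0.031], [0.769, -0.014, -0.639]] [ 588.5 -163.4  116.6] [-0.48  0.54  2.1   2.31  0.46 -1.07]
```

Pawl at about 0.88 rad. I'll release and back out along the tool axis.

In the tool's units: -30 mm is -0.6, -20 mm is -0.4.

shift_gripper --pt "0 0 0 0 0 0 45" --pt "0 0 0 0 0 0 45" --pt "0 0 0 0 0 0 45" --pt "0 0 0 0 0 0 45" --pt "0 0 -0.3 0 0 0 45" --pt "0 0 -0.6 0 0 0 45" --pt "0 0 -0.6 0 0 0 45" --pt "0 0 -0.6 0 0 0 45" --pt "0 0 -0.4 0 0 0 45" --pt "0 0 0 0 0 0 45"

```text
time: 6.7
eef_pos: [492.2, -158.6, 198.6]
eef_rot: [0.005, 0.904, -0.025, 0.427]
wrist_force: [0.6, -0.5, -0.3]
grip_width: 44.9
gripper_force: 0.0
```

```bash
python3 st.py; python3 - <<'E'
from h import *
a=bot.read_camera("side")["img"][200:330,240:440]
cv2.imwrite("pics/r1.png",cv2.resize(a,None,fx=3,fy=3))
E
```

```text
[[0.634, -0.05, 0.771], [-0.042, -0.999, -0.03], [0.772, -0.013, -0.636]] [ 492.2 -158.6  198.6] [-0.6   0.22  2.29  1.92  0.46 -0.75]
```

View pics/r1.png

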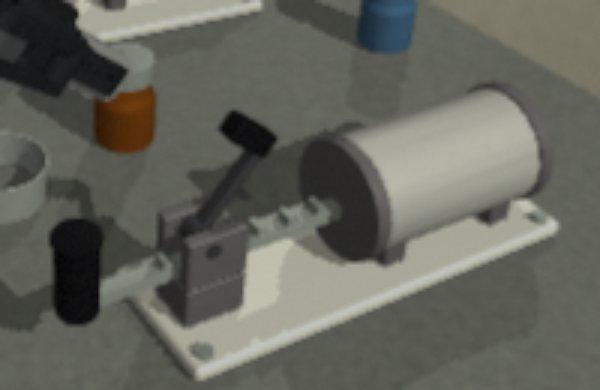

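The pawl is clearly up, with the lug at crop (247,132), and the knob at (77,270) is still in. Next I'll turn the tool vertical above the knob.

shift_gripper --pt "0 0 0 0 -0.044 0 60" --pt "0 0 0 0 -0.044 0 60" --pt "0 0 0 0 -0.044 0 60" --pt "0 0 0 0 -0.044 0 60" --pt "0 0 0 0 -0.044 0 60" --pt "0 0 0 0 -0.044 0 60" --pt "0 0 0 0 -0.044 0 60" --pt "0 0 0 0 -0.044 0 60" --pt "0 0 0 0 -0.044 0 60" --pt "0 0 0 0 -0.044 0 60" --pt "0 0 0 0 -0.044 0 60" --pt "0 0 0 0 -0.044 0 60" --pt "0 0 0 0 -0.044 0 60" --pt "0 0 0 0 -0.044 0 60" --pt "0 0 0 0 -0.044 0 60" --pt "0 0 0 0 -0.044 0 60" --pt "0 0 0 0 -0.044 0 60" --pt "0 0 0 0 -0.044 0 60" --pt "0 0 0 0 -0.044 0 60" --pt "0 0 0 0 -0.044 0 60"

```text
time: 8.75
eef_pos: [493.8, -157.6, 196.1]
eef_rot: [-0.009, 1.0, -0.024, -0.001]
wrist_force: [-0.8, -0.3, -0.4]
grip_width: 60.0
gripper_force: 0.0
```

```bash
python3 st.py 495.7 -157 66
```

```text
[[0.999, -0.047, -0.002], [-0.047, -0.999, 0.017], [-0.003, -0.017, -1.0]] [ 493.8 -157.6  196.1] [-0.41  0.36  1.78  0.02  1.01  1.2 ]
tool delta [  2.3   1.5 130. ]
```

shift_gripper --pt "0.02 0 0.4 -0.017 0 0.01 60" --pt "0.026 -0.01 0.8 0 0 0 60" --pt "0 0 0.8 0 0 0 60" --pt "0 0 0.6 0 0 0 60" --pt "0 0 0 0 0 0 60" --pt "0 0 0 0 0 0 60"

```text
time: 9.35
eef_pos: [495.8, -157.7, 66.9]
eef_rot: [0.001, 1.0, -0.029, -0.001]
wrist_force: [-0.3, -0.2, 0.7]
grip_width: 59.9
gripper_force: 0.0
```

```bash
python3 st.py 495.7 -157 66;python3 - <<'E'
from h import *
a=bot.read_camera("side")["img"][200:330,200:400]
cv2.imwrite("pics/k1.png",cv2.resize(a,None,fx=3,fy=3))
E
```

```text
[[0.998, -0.058, -0.001], [-0.058, -0.998, -0.001], [-0.001, 0.001, -1.0]] [ 495.8 -157.7   66.9] [-0.4   0.56  1.86 -0.    0.72  1.23]
tool delta [-0.1 -0.7  0.9]
```

View pics/k1.png

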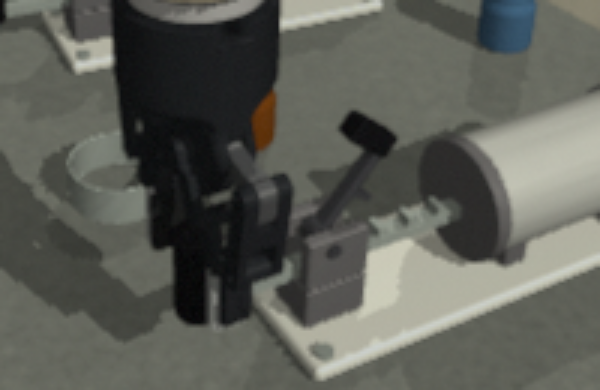

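The knob at crop (195,280) is between the fingers, and the pawl is still up. I'll close.

shift_gripper --pt "0 0 0 0 0 0 15" --pt "0 0 0 0 0 0 15" --pt "0 0 0 0 0 0 15" --pt "0 0 0 0 0 0 15" --pt "0 0 0 0 0 0 15" --pt "0 0 0 0 0 0 15" --pt "-0.06 0 0 0 0 0 15" --pt "-0.1 0 0 0 0 0 15" --pt "-0.1 0 0 0 0 0 15" --pt "0 0 0 0 0 0 15"

```text
time: 10.4
eef_pos: [482.7, -157.3, 68.4]
eef_rot: [0.001, 1.0, -0.03, 0.001]
wrist_force: [-2.3, 2.7, 8.6]
grip_width: 25.3
gripper_force: 58.5
```

```bash
python3 st.py
```

```text
[[0.998, -0.059, 0.002], [-0.059, -0.998, -0.003], [0.002, 0.003, -1.0]] [ 482.7 -157.3   68.4] [-0.41  0.54  1.89 -0.    0.7   1.23]
```

shift_gripper --pt "-0.16 0 0 0 0 0 15" --pt "-0.18 0 0 0 0 0 15" --pt "-0.18 0 0 0 0 0 15" --pt "-0.18 0 0 0 0 0 15" --pt "-0.18 0 0 0 0 0 15" --pt "-0.18 0 0 0 0 0 15" --pt "-0.16 0 0 0 0 0 15" --pt "-0.12 0 0 0 0 0 15" --pt "-0.08 0 0 0 0 0 15" --pt "0 0 0 0 0 0 15" --pt "0 0 0 0 0 0 15"

```text
time: 11.5
eef_pos: [411.9, -153.1, 68.3]
eef_rot: [0.001, 1.0, -0.03, 0.001]
wrist_force: [-1.5, 4.6, 11.8]
grip_width: 24.9
gripper_force: 58.9
```

```bash
python3 st.py
```

```text
[[0.998, -0.059, 0.001], [-0.059, -0.998, -0.003], [0.002, 0.003, -1.0]] [ 411.9 -153.1   68.3] [-0.46  0.46  2.06 -0.    0.62  1.17]
```

In the tool's units: -1.5 mm is -0.03.

shift_gripper --pt "-0.03 0 0 0 0 0 15" --pt "-0.03 0 0 0 0 0 15" --pt "0 0 0 0 0 0 15" --pt "0 0 0 0 0 0 15"

```text
time: 11.9
eef_pos: [409.4, -153.0, 68.4]
eef_rot: [0.002, 1.0, -0.03, 0.001]
wrist_force: [0.4, 5.8, 10.5]
grip_width: 25.0
gripper_force: 58.9
```

```bash
python3 st.py
```

```text
[[0.998, -0.059, 0.002], [-0.059, -0.998, -0.003], [0.003, 0.003, -1.0]] [ 409.4 -153.    68.4] [-0.46  0.45  2.07 -0.    0.61  1.17]
```

86 mm out. I'll release, go straight up and check.

shift_gripper --pt "0 0 0 0 0 0 60" --pt "0 0 0 0 0 0 60" --pt "0 0 0 0 0 0 60" --pt "0 0 0 0 0 0 60" --pt "0 0 -0.4 0 0 0 60" --pt "0 0 -0.8 0 0 0 60" --pt "0 0 -0.8 0 0 0 60" --pt "0 0 -0.8 0 0 0 60" --pt "0 0 0 0 0 0 60" --pt "0 0 0 0 0 0 60"

```text
time: 12.9
eef_pos: [408.6, -152.7, 207.5]
eef_rot: [0.002, 1.0, -0.03, 0.001]
wrist_force: [-0.8, 0.3, -0.9]
grip_width: 60.1
gripper_force: 0.0
```

```bash
python3 - <<'E'
from h import *
a=bot.read_camera("side")["img"][180:340,180:430]
cv2.imwrite("pics/f1.png",cv2.resize(a,None,fx=3,fy=3))
E
```

```text
(no output)
```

View pics/f1.png

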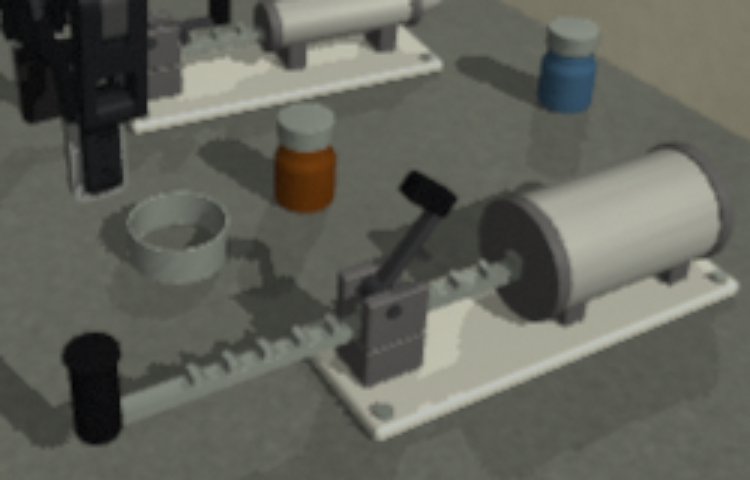

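Knob top at crop (92,352), i.e. pixel (210.7,297.3). The pawl is still up. I'll check the travel and hand in if it fits.

```bash
python3 - <<'E'
from h import *
s=bot.read_camera("side");p=onz(s,(210.7,297.0),86);d=np.hypot(*(p-[495.4,-157.5,86])[:2]);print(p,d)
if d>80: print(bot.finish_job())
E
```

```text
[ 407.71572533 -155.63313047   86.        ] 87.70414600299692
the job is handed in; nothing more can be done
None
```

I lifted the wide press's pawl to about 0.88 rad, then drew its bar out about 87 mm. I then backed the gripper clear and handed the job in at about 13 s; I never went near the narrow press, and the judge's verdict was not shown.

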